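# Stand up a bench module and hang it behind the rail lip

## Robot

A 6-joint arm with a two-finger parallel gripper is mounted at the origin on the work surface. World frame = base frame: x ahead of the robot, y to its left, z up, the work surface at z = 0. Lengths are in m, angles in rad, forces in N, time in s.
With the tool pointing down it reaches from about 0.35 to 0.85 m from the base axis. Payload 8.1 kg.
Tool frame: the origin (TCP) lies between the finger pads; the fingertips stand 11 mm ahead of it and the grasp point (between the pads) lies 8 mm behind it (robot.tips_ahead is the distance from the TCP to the fingertips, in m); z points along the fingers, y is the line along which they close (so a half turn about z gives the same grasp; the last joint's range is limited). The gripper opens to 93 mm and grips with 3 to 60 N. Pads are 15 mm wide; open, the fingers measure 128 mm over their backs; the gripper's body (75 mm by 188 mm) begins 65 mm behind the grasp point.
Start: joints at [1.207, 0.13, 1.488, -0, 1.523, -0.085], TCP at [0.165, 0.577, 0.23] pointing down, gripper open.
Joint ranges: [-2.96, 2.96], [-0.89, 2.26], [0.02, 2.5], [-1.34, 4.48], [0, 2.73], [-2.66, 2.66]. Speed limits (rad/s): [2.39, 2.39, 2.79, 3.14, 3.14, 3.14].

## Interface

Orientations are given as a rotation vector (axis times angle).
In Python, from plant import robot gives the robot as it stands. The module is installed in compiled form; this text tells all that it offers.
- The arm moves only by the tool move_arm, never from a script. Its argument "deltas" is one flat list of numbers, 7 for each row, row after row: the shift along the tool's x, y, z in m, then the turn, a rotation vector about the tool's x, y, z in rad, then the opening, from 0 (shut) to 1 (fully open). A call has 1 to 12 rows; each row is the pose to reach, as a shift and turn from the pose commanded when the call began, along the tool's axes at that moment; what a row does not reach only later rows make up. A row lasts 1/8 s, in which the tool goes at most 62.5 mm and 10.7 degrees, less where a joint would pass 70% of its speed; a pose out of reach is approached as far as the arm can. A call with a gripper value outside its range is refused whole. The fingers move at their own pace and stop on an object; "squeeze" is the grip in N (left out, the last holds). Time passes only in rows, so rows that repeat a pose let the fingers close. It gives the time, the measured TCP pose, the force, the opening and the grip force at its end, in the units of the state.
- robot.read_state(): the state, without advancing time (a new reading comes with each control period).
- robot.read_camera(name): name is "scene" or "top" or "wrist"; returns (picture, depth): 400x640x3 uint8, red, green, blue; 400x640 float32, m along the optical axis (not along the pixel's ray), 0 where there is no reading.
- robot.camera_model(name): a dict with "K" (3x3 intrinsics, pixels), "R" (3x3) and "t" (3): a world point X has camera coordinates R X + t; the wrist camera has in their place "tool_from_camera" (4x4, takes a point from camera to tool coordinates, whose origin is the TCP and whose axes are the flange's). Camera axes: x right, y down, z forward; pixel columns grow to the right and rows downward; lengths in m; the calibration is good to about 2 mm. A picture is of the moment at which its call begins: read the wrist's pose just before it. camera_model takes no time and is no camera call.
- robot.close_job(): hands the job in; it is judged then, once.
Trained networks look in the newest picture that a camera, given by its name, has taken for a name from the list of things; names that differ only in an ending like _2 or _b are one class to them, and where a whole thing is asked for, a point or a joint stands for the part that bears it (a point fixed in the world has none). Each returns a list of dicts, best first, with "confidence" (0 to 1); they miss things now and then, are a little off and sometimes report something else, mostly with a low value. They report only what shows in the picture. A call takes as long as a camera call. They do not tell look-alikes from the thing itself.
- robot.recognise(camera, label): "uv" ([column, row] in pixels, amid what is visible of it).
The state is a dict: "t": time; "q": joint angles; "dq": joint speeds; "joint_torque": joint torques, N m; "tool_pos": TCP position; "orientation": TCP orientation; "force": force on the tool from outside, world axes, zero at the start; "wrist_torque": the same for the moment, N m; "opening": finger opening in m; "gripper_force": force on a finger pad.
Only numpy, scipy, OpenCV 4.12 (cv2) and the standard library are available. Lean on these libraries where they do the work, as an engineer would, in place of code of your own. Each camera call takes 0.05 s, during which the arm holds its last target. There are 200 camera calls.

## Task

The small grey instrument module lying on its side on the rubber mat belongs in the empty place of the bench's hanging rail. The places are too tight for fingers beside the module, so first stand it upright on its foot on the bench or mat and let go; then take it by its top handle, lift its hook over the rail's front lip and gently lower it until the hook is fully seated in the channel, hanging upright, square to the rail and clear of the modules on both sides. Let go of it, and leave the other things on the bench where they are.

Things in the scene. Friction and masses are not known exactly. Their poses are not given: they have to be found in the camera images.
- module_center (a point): Centre of the loose module's grey box: 85 mm long foot to top, 50 wide, 40 deep; about 0.35 kg, heavier at the foot. Axes: x from foot to handle (up when it stands or hangs), y to the hook side (its back), z across the width. It starts lying on a side, z up, x and y level, 50 mm high on the 2 mm mat; its front and back (y = +-20 mm) can be pinched.
- module_handle (a point): Centre of the module's handle crossbar, 76.5 mm along +x from module_center, same axes. Bar 50 mm long along z, 8 mm thick along y, 12 mm high along x; two 6 mm wide legs at its ends leave a window 28 mm high between bar and box top. The bar's outer edge is 125 mm from the foot face.
- module_nose (a point): Tip of the module's hook, at x = +12.5, y = +35 mm from module_center, same axes. The hook is 30 mm wide (along z): an 8 mm thick arm flush with the box top, reaching to y = 39 mm, and a nose (y = 31 to 39 mm) that points from it 22 mm towards the foot and ends at this tip. 11 mm are free between the box's back and the nose.
- module_foot (a point): Centre of the module's flat foot face (50 x 40 mm), at x = -42.5 mm from module_center. Same axes. On the foot the module stands stably, and rights itself from leans of up to about 15 degrees.
- rail: Fixed aluminium rail, four places 62 mm apart, 254 mm long along y. Origin at bench height in the front plate's front face, mid-length; x away from the robot, z up. Front plate x 0 to 5 mm, z 45 to 131 mm, its top 16 mm being the lip; channel x 5 to 25 mm, floor at z = 115; back wall to x 30, z 127. End cheeks 8 mm thick, 150 mm high, x -50 to 30 mm.
- bay_seat (a point): The empty place: the point on the channel floor (15 mm behind the plate's front face, mid-channel, middle of the place, z = 115 mm) where the hook's tip belongs; axes as the rail's. The empty place and three neighbours fill the rail's four places in any order.
- neighbour1: Fixed module hung in another place, outline as the loose one: 50 mm wide, so 12 mm stay free each side of the loose module mid-place; handle top 185 mm and foot 60 mm above the bench, front 41 mm before the plate. Origin at bench height in the plate's front face, middle of its place. Two knobs on its front.
- neighbour2: As neighbour1; rocker switch on the front.
- neighbour3: As neighbour1; vent slots on the front.
- mat: Fixed black rubber mat, 260 x 280 mm (along its x and y), 2 mm thick, on which the module starts. Origin at its centre on the bench.
- meter: Bystander: hand-held multimeter lying face up, 165 x 80 x 36 mm, long along its x. Origin at the centre of its underside.
- spool: Bystander: solder spool standing on its flange, 60 mm across, 45 mm high. Origin at the centre of its underside.
- screwdriver: Bystander: screwdriver lying along its x, 160 mm long, about 30 mm thick. Origin about its middle, underneath.
- jar: Bystander: upright jar, 44 mm across, 75 mm high. Origin at the centre of its underside.
- tray: Bystander: open component tray 90 x 140 x 30 mm. Origin at the centre of its underside.
- bottle: Bystander: upright white plastic bottle, 56 mm across, 150 mm high. Origin at the centre of its underside.
- mug: Bystander: white mug, 76 mm across, 85 mm high, handle at its +y. Origin at the centre of its underside.
Things that resemble listed ones, but are neither listed nor needed, are in the scene too. What is shaped like the part that bears module_center but blue is not meant.

How it is judged:
On the way, in this order (a step that is already met when the one before it is completed fails the run):
1. the module stands upright on its foot on the bench or mat, released (angle between module_center's own x axis and vertical below 0.08 rad and height (world z) of module_foot below 0.01 m and contact force between module and the fingers below 0.05 N and linear speed of module below 0.02 m/s), for 0.2 s.
2. the module's hook is lifted over the lip: its tip is above the lip's edge, behind it, at the empty place (x of module_nose in the frame of bay_seat between -0.012 and 0.02 m and y of module_nose in the frame of bay_seat between -0.02 and 0.02 m and z of module_nose in the frame of bay_seat between 0.014 and 0.1 m), for 0.05 s.
At the end, for the whole second after the job is handed in: The hook's tip rests on the channel floor behind the lip at the empty place (within 5 mm of the floor's height, within 9 mm of mid-place along the rail, inside the channel), the module hangs in front of the rail within 9 degrees of upright and square to the rail, released and at rest (x of module_nose in the frame of bay_seat between -0.012 and 0.012 m and y of module_nose in the frame of bay_seat between -0.009 and 0.009 m and z of module_nose in the frame of bay_seat between -0.004 and 0.005 m and angle between module_center's own x axis and vertical below 0.16 rad and angle between the y axis of module_center and the x axis of bay_seat, either way round below 0.17 rad and x of module_foot in the frame of bay_seat below 0 m and contact force between module and the fingers below 0.05 N and linear speed of module below 0.01 m/s and angular speed of module below 0.1 rad/s); the robot touches nothing.
It fails at once if a bystander (multimeter, spool, screwdriver, jar, tray, mug or bottle) is moved by more than 25 mm (distance of any of meter, spool, screwdriver, jar, tray, mug, bottle from where it was at the start of the episode above 0.025 m).
It fails at once if the module is rammed into the rail (over 60 N) (contact force between module and rail above 60 N).
It also fails if it takes over 67 s, if anything falls off the work surface, if the arm or the gripper's body presses on something with over 40 N, if the wrist force passes 120 N, or if a joint passes its speed limit or range.

## Working session

There is one attempt and no reset: what is moved stays moved. The work goes in short steps, Python scripts to look and compute and a tool call to move; the robot and the scene stay as the last step left them, time stands still between calls to the robot, and variables do not carry over. Pictures are saved under pics/ and viewed, at most 10 in all, crops included, and the job is handed in when it is done.

Besides the shell and the picture viewer there is one more tool, called after ">>>" as a command line: name --argument value ..., lists and objects as JSON in quotes. move_arm: Moves the arm, as the interface text tells. Its arguments: {"type":"object","properties":{"deltas":{"type":"array","items":{"type":"number"}},"squeeze":{"type":"number"}},"required":["deltas"]}

```bash
mkdir -p pics; cat > h.py <<'E'
import numpy as np, cv2
from scipy.spatial.transform import Rotation as Rn
from plant import robot
def cam(name):
    s=robot.read_state(); im,d=robot.read_camera(name); m=robot.camera_model(name)
    K=np.array(m["K"])
    if "R" in m: R=np.array(m["R"]).T; t=-R@np.array(m["t"])
    else:
        T=np.array(m["tool_from_camera"]); Rt=Rn.from_rotvec(s["orientation"]).as_matrix()
        R=Rt@T[:3,:3]; t=Rt@T[:3,3]+np.array(s["tool_pos"])
    v,u=np.mgrid[:400,:640]
    P=np.stack([(u-K[0,2])/K[0,0]*d,(v-K[1,2])/K[1,1]*d,d],-1)@R.T+t
    P[d==0]=np.nan
    return im,d,P,(K,R,t)
def save(im,n): cv2.imwrite("pics/"+n,im[...,::-1])
def px(p,m):
    K,R,t=m; c=R.T@(np.array(p)-t); return (K@c)[:2]/c[2]
E
python3 - <<'E'
from h import *
s=robot.read_state();print(s)
for n in("scene","top"):
    im,d,P,m=cam(n);save(im,n+"0.png");np.savez(n+"0.npz",im=im,P=P)
    for l in "module_center module_handle module_nose module_foot rail bay_seat neighbour1 neighbour2 neighbour3 meter spool screwdriver jar tray bottle mug".split():
        for r in robot.recognise(n,l)[:3]:
            u,v=map(int,r["uv"]);print(n,l,u,v,round(r["confidence"],2),P[v,u].round(3))
E
```

```text
{'t': 0.0, 'q': array([ 1.20661555e+00,  1.31181378e-01,  1.48923442e+00, -1.37113894e-05,
        1.52299504e+00, -8.54206773e-02]), 'dq': array([-2.44103515e-03,  9.93065807e-04, -2.35543064e-03, -1.23921354e-03,
       -9.19994060e-05, -6.80560015e-04]), 'joint_torque': array([ 6.92484136e-04, -5.59856272e+01, -4.91749048e+01,  7.67379999e-02,
        3.57240485e-02, -1.36912890e-04]), 'tool_pos': array([0.16490327, 0.57634048, 0.22859999]), 'orientation': array([-4.36403303e-01, -3.11073726e+00,  2.78858412e-03]), 'force': array([-0.5294004 , -0.26627017, -0.19168019]), 'wrist_torque': array([-0.03466179,  0.04062676, -0.00467369]), 'gripper_force': 0.0, 'opening': 0.09282248517564726}
scene module_center 184 221 0.93 [ 0.244 -0.366  0.051]
scene module_center 277 264 0.86 [ 0.567 -0.256  0.053]
scene module_center 136 269 0.57 [ 0.321 -0.549  0.05 ]
scene module_handle 180 221 0.8 [ 0.237 -0.375  0.052]
scene module_handle 277 265 0.76 [ 0.571 -0.259  0.054]
scene module_handle 134 268 0.6 [ 0.316 -0.551  0.052]
scene module_nose 279 267 0.79 [ 0.579 -0.259  0.053]
scene module_
[... 2082 characters left out ...]
97 0.19  0.142]
top neighbour2 209 168 0.73 [0.59  0.247 0.182]
top neighbour2 275 169 0.69 [0.591 0.073 0.145]
top neighbour3 233 168 0.84 [0.597 0.19  0.142]
top neighbour3 209 168 0.73 [0.59  0.247 0.182]
top neighbour3 275 169 0.69 [0.591 0.073 0.145]
top meter 469 174 0.64 [ 0.583 -0.49   0.037]
top spool 374 129 0.81 [ 0.725 -0.214  0.045]
top screwdriver 423 251 0.71 [ 0.36  -0.346  0.024]
top jar 336 214 0.45 [ 0.47  -0.093  0.074]
top tray 243 235 0.63 [0.421 0.184 0.008]
top tray 423 252 0.44 [ 0.357 -0.344  0.031]
top bottle 298 231 0.67 [0.418 0.013 0.151]
top mug 162 229 0.66 [0.445 0.427 0.009]
top mug 211 171 0.63 [0.589 0.249 0.146]
top mug 468 175 0.37 [ 0.58  -0.488  0.035]
```

```bash
python3 - <<'E'
import cv2
a=cv2.imread("pics/scene0.png");b=cv2.imread("pics/top0.png")
cv2.imwrite("pics/s1.png",cv2.resize(a[130:370,90:450],(800,533)))
cv2.imwrite("pics/t1.png",cv2.resize(b[110:330,140:520],(800,463)))
E
```

```text
(no output)
```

View pics/s1.png

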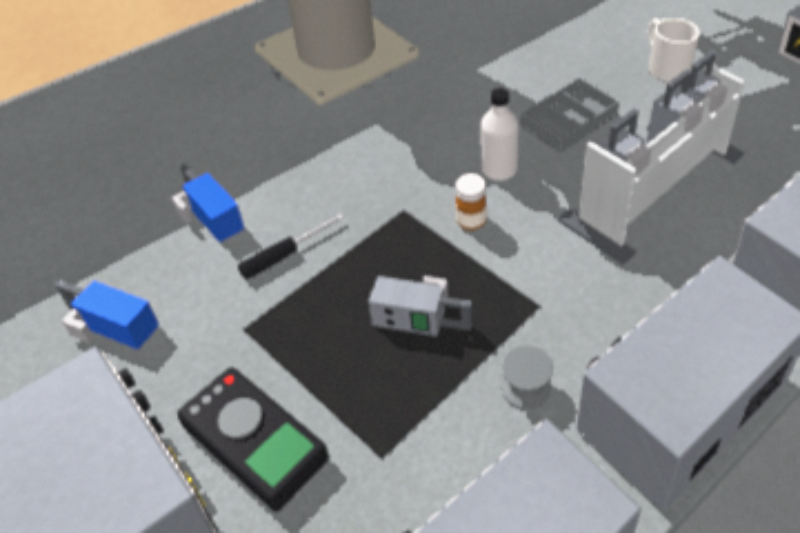

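View pics/t1.png

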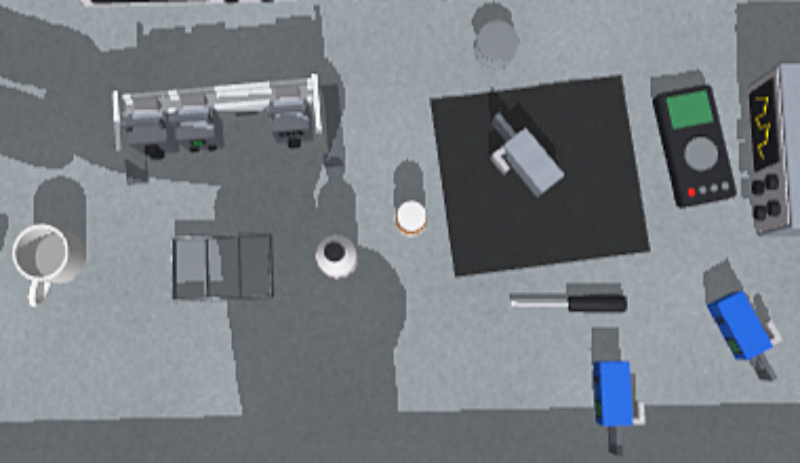

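The two blue look-alikes are at crop (613,393) and (740,325). The grey module on the mat is at crop (533,160), top px (391,183), and it fits the description: grey and on the black mat. Its handle points up-left and its hook points left. The rail's gap is third from the left.

```bash
cat > m.py <<'E'
from h import *
def mod(P,c=(.56,-.257),zr=(.044,.06)):
    q=P.reshape(-1,3);q=q[(abs(q[:,0]-c[0])<.13)&(abs(q[:,1]-c[1])<.13)&(q[:,2]>zr[0])&(q[:,2]<zr[1])]
    return q
E
python3 - <<'E'
from m import *
d=np.load("top0.npz");P=d["P"]
q=mod(P);r=cv2.minAreaRect((q[:,:2]*1000).astype(np.float32));print(len(q),r,q[:,2].mean())
p=P.reshape(-1,3);r=p[(p[:,0]>.5)&(p[:,0]<.72)&(p[:,1]>-.05)&(p[:,1]<.32)]
for lo,hi in((.127,.135),(.14,.152),(.176,.192)):
    k=r[(r[:,2]>lo)&(r[:,2]<hi)];print(lo,len(k),k.min(0).round(3),k.max(0).round(3))
    im=np.zeros((60,100),np.uint8)
    print(cv2.minAreaRect((k[:,:2]*1000).astype(np.float32)))
k=r[(r[:,2]>.172)&(r[:,2]<.195)];h=np.histogram(k[:,1],40);print([(round(a,3),int(b)) for a,b in zip(h[1],h[0])])
E
python3 - <<'E'
import cv2
a=cv2.imread("pics/top0.png");cv2.imwrite("pics/t2.png",cv2.resize(a[140:230,350:440],(600,600),interpolation=2))
E
```

```text
457 ((563.4910278320312, -244.5605010986328), (125.20207977294922, 61.153018951416016), 41.22048568725586) 0.05167477158141018
0.127 279 [0.561 0.025 0.127] [0.656 0.291 0.135]
((608.8068237304688, 160.29962158203125), (82.5530014038086, 267.1053466796875), 3.742889404296875)
0.14 924 [0.562 0.026 0.14 ] [0.657 0.3   0.152]
((610.2552490234375, 162.60585021972656), (80.63092803955078, 271.2998962402344), 3.453049898147583)
0.176 212 [0.588 0.045 0.176] [0.61  0.278 0.191]
((598.6447143554688, 161.57687377929688), (9.379593849182129, 234.20030212402344), 3.534536600112915)
[(np.float64(0.045), 10), (np.float64(0.051), 9), (np.float64(0.057), 8), (np.float64(0.062), 7), (np.float64(0.068), 7), (np.float64(0.074), 10), (np.float64(0.08), 10), (np.float64(0.086), 9), (np.float64(0.092), 3), (np.float64(0.097), 0), (np.float64(0.103), 0), (np.float64(0.109), 0), (np.float64(0.115), 0), (np.float64(0.121), 0), (np.float64(0.127), 0), (np.float64(0.132), 0), (np.float64(0.138), 0), (np.float64(0.144), 0), (np.float64(0.15), 0), (np.float64(0.156), 0), (np.float64(0.162), 1), (np.float64(0.167), 9), (np.float64(0.173), 10), (np.float64(0.179), 8), (np.float64(0.185), 8), (np.float64(0.191), 8), (np.float64(0.197), 9), (np.float64(0.203), 10), (np.float64(0.208), 10), (np.float64(0.214), 4), (np.float64(0.22), 0), (np.float64(0.226), 7), (np.float64(0.232), 10), (np.float64(0.238), 8), (np.float64(0.243), 9), (np.float64(0.249), 7), (np.float64(0.255), 9), (np.float64(0.261), 8), (np.float64(0.267), 10), (np.float64(0.273), 10)]
```

View pics/t2.png

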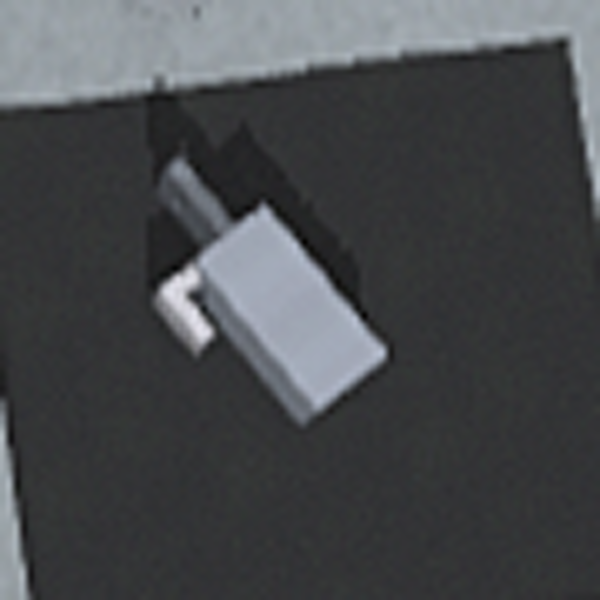

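The grey module is confirmed: box at crop (295,315), handle at (190,190), hook at (185,310). The bar is near (0.612,-0.215) with heading about 41°. The free place has its bar target near (0.600,0.131) and the rail is yawed about +3.5°. I'll go above the handle now.

>>> move_arm --deltas '[-0.647,-0.637,-0.02,0,0,2.147,0.5,-0.647,-0.637,-0.02,0,0,2.147,0.5,-0.647,-0.637,-0.02,0,0,2.147,0.5,-0.647,-0.637,-0.02,0,0,2.147,0.5,-0.647,-0.637,-0.02,0,0,2.147,0.5,-0.647,-0.637,-0.02,0,0,2.147,0.5,-0.647,-0.637,-0.02,0,0,2.147,0.5,-0.647,-0.637,-0.02,0,0,2.147,0.5,-0.647,-0.637,-0.02,0,0,2.147,0.5,-0.647,-0.637,-0.02,0,0,2.147,0.5,-0.647,-0.637,-0.02,0,0,2.147,0.5,-0.647,-0.637,-0.02,0,0,2.147,0.5]' --squeeze 8

```text
t: 3.2
tool_pos: [0.5349, -0.078, 0.2465]
orientation: [2.945, 1.094, 0.001]
force: [1.4, 0.4, -0.2]
opening: 0.0465
gripper_force: 0.0
```

```bash
cat >> m.py <<'E'
def delta(p,hx):  # target TCP pos, heading (deg) of tool x, tool down
    s=robot.read_state();R=Rn.from_rotvec(s["orientation"]).as_matrix()
    c,n=np.cos(np.radians(hx)),np.sin(np.radians(hx))
    T=np.array([[c,n,0],[n,-c,0],[0,0,-1]])
    print("now",s["tool_pos"].round(4),"hx",np.degrees(np.arctan2(R[1,0],R[0,0])).round(2),"q",s["q"].round(2),"t",s["t"])
    print("d",(R.T@(np.array(p)-s["tool_pos"])).round(4),Rn.from_matrix(R.T@T).as_rotvec().round(4))
E
python3 -c "
from m import *
delta([.612,-.215,.25],41.2); print(np.array(robot.camera_model('wrist')['tool_from_camera']).round(3))"
```

```text
now [ 0.5349 -0.078   0.2465] hx 40.74 q [-0.24 -0.04  1.63  0.    1.55  0.62] t 3.2
d [-0.031   0.1541 -0.0034] [ 0.0007 -0.0007 -0.008 ]
[[-0.    -0.964 -0.266  0.074]
 [ 1.     0.    -0.    -0.   ]
 [ 0.    -0.266  0.964 -0.155]
 [ 0.     0.     0.     1.   ]]
```

>>> move_arm --deltas '[-0.031,0.154,-0.003,0,0,-0.008,0.5,-0.031,0.154,-0.003,0,0,-0.008,0.5,-0.031,0.154,-0.003,0,0,-0.008,0.5,-0.031,0.154,-0.003,0,0,-0.008,0.5,-0.031,0.154,-0.003,0,0,-0.008,0.5]'

```text
t: 3.82
tool_pos: [0.6114, -0.2118, 0.2489]
orientation: [-2.937, -1.112, 0.0]
force: [-0.4, -0.0, 0.2]
opening: 0.0466
gripper_force: 0.0
```

```bash
python3 - <<'E'
from m import *
im,d,P,m=cam("wrist")
q=mod(P,zr=(.02,.08));print(len(q))
q=mod(P);r=cv2.minAreaRect((q[:,:2]*1000).astype(np.float32));print(len(q),r,q[:,2].mean())
# box only: dominant component; handle: points far along x
a=np.radians(41.2);ux=np.array([np.cos(a),np.sin(a)]);uy=np.array([-ux[1],ux[0]])
c=np.array([.56,-.257])
x=(q[:,:2]-c)@ux;y=(q[:,:2]-c)@uy
for lo in np.arange(-.08,.12,.01):
    k=(x>lo)&(x<lo+.01)
    if k.sum()>5: print(lo.round(3),k.sum(),np.percentile(y[k],[1,50,99]).round(4),q[k,2].mean().round(4))
for p in ([.612,-.215,.05],): print(px(p,m))
save(cv2.resize(im,(640,400)),"w1.png")
delta([.612,-.215,.03],41.2)
E
```

```text
3317
2792 ((562.708251953125, -243.93389892578125), (126.04427337646484, 57.8178825378418), 36.77540969848633) 0.052294310227746284
-0.06 65 [-0.0159 -0.0018  0.0196] 0.0522
-0.05 262 [-0.0157  0.0029  0.0226] 0.0523
-0.04 273 [-0.0167  0.0029  0.0225] 0.0524
-0.03 281 [-0.0177  0.0018  0.0212] 0.0525
-0.02 283 [-0.0187  0.0018  0.0211] 0.0524
-0.01 293 [-0.0195  0.0007  0.0199] 0.0524
-0.0 300 [-0.0196 -0.0004  0.0198] 0.0523
0.01 302 [-0.0204 -0.0014  0.0186] 0.0525
0.02 314 [-0.0213 -0.0014  0.0174] 0.0524
0.03 189 [-0.0213 -0.0013  0.0174] 0.0511
0.04 65 [-0.0071 -0.0034  0.0002] 0.0524
0.05 66 [-0.0077 -0.0044 -0.0001] 0.0523
0.06 70 [-0.0087 -0.0049 -0.0011] 0.0524
0.07 29 [-0.0087 -0.0054 -0.0022] 0.0508
[324.39977273 179.61661096]
now [ 0.6114 -0.2115  0.2492] hx 41.51 q [-0.41  0.25  1.32  0.    1.57  0.43] t 3.875
d [-0.0019  0.0031  0.2192] [-0.0004 -0.0001  0.0055]
```

View pics/w1.png

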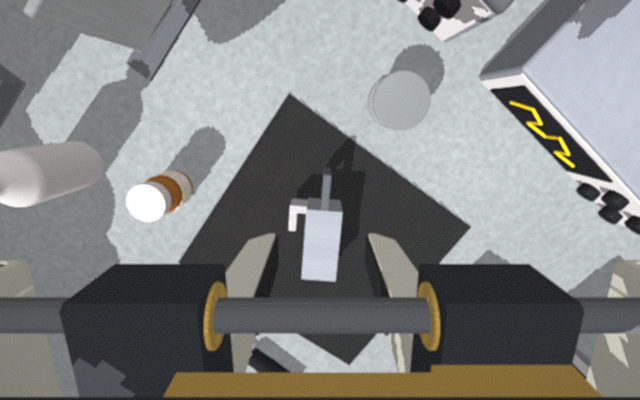

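The wrist view shows the grey module at (322,245) with its handle at (327,190) and hook at (297,215). The bar is at (0.614,-0.217) and the heading is 37°. I'll descend and pinch the bar.

>>> move_arm --deltas '[-0.002,0.006,0.04,0,0,0.079,0.45,-0.002,0.006,0.1,0,0,0.079,0.45,-0.002,0.006,0.16,0,0,0.079,0.45,-0.002,0.006,0.2,0,0,0.079,0.45,-0.002,0.006,0.227,0,0,0.079,0.45,-0.002,0.006,0.227,0,0,0.079,0.45,-0.002,0.006,0.227,0,0,0.079,0,-0.002,0.006,0.227,0,0,0.079,0,-0.002,0.006,0.227,0,0,0.079,0,-0.002,0.006,0.227,0,0,0.079,0,-0.002,0.006,0.227,0,0,0.079,0]' --squeeze 8

```text
t: 5.25
tool_pos: [0.6146, -0.2185, 0.023]
orientation: [2.979, 0.995, 0.001]
force: [-1.2, 1.9, 6.6]
opening: 0.0078
gripper_force: 8.0
```

```bash
python3 - <<'E'
from m import *
delta([.614,-.217,.022],37)
import numpy as np
# arc: hinge foot lower edge; bar rel (119,25)mm
r=np.hypot(.119,.025);a0=np.arctan2(.025,.119)
for k in range(1,12):
    th=np.radians(k*90/11);print(k,round(r*np.cos(a0+th)-.119,4),round(-(r*np.sin(a0+th)-.025),4))
E
```

```text
now [ 0.6146 -0.2185  0.023 ] hx 36.94 q [-0.42  0.44  1.51  0.    1.19  0.51] t 5.25
d [ 0.0004 -0.0015  0.001 ] [ 0.0008 -0.0006 -0.0011]
1 -0.0048 -0.0167
2 -0.0119 -0.0325
3 -0.0211 -0.0472
4 -0.0324 -0.0604
5 -0.0454 -0.0718
6 -0.06 -0.0813
7 -0.0757 -0.0886
8 -0.0923 -0.0936
9 -0.1095 -0.0962
10 -0.1268 -0.0963
11 -0.144 -0.094
```

>>> move_arm --deltas '[-0.002,0,-0.008,0,0,0,0,-0.005,0,-0.017,0,0,0,0,-0.008,0,-0.025,0,0,0,0,-0.012,0,-0.0325,0,0,0,0,-0.016,0,-0.04,0,0,0,0,-0.021,0,-0.047,0,0,0,0,-0.0265,0,-0.054,0,0,0,0,-0.0325,0,-0.0605,0,0,0,0,-0.039,0,-0.066,0,0,0,0,-0.0455,0,-0.072,0,0,0,0,-0.0525,0,-0.0765,0,0,0,0,-0.06,0,-0.081,0,0,0,0]' --squeeze 8

```text
t: 6.75
tool_pos: [0.5659, -0.2547, 0.1035]
orientation: [2.98, 0.995, 0.0]
force: [-0.3, 0.6, -2.6]
opening: 0.0076
gripper_force: 8.0
```

```bash
python3 - <<'E'
from m import *
im,d,P,m=cam("wrist");s=robot.read_state();print(s["tool_pos"],s["force"],s["opening"],s["gripper_force"])
save(im,"w2.png")
E
```

```text
[ 0.5655207  -0.25542793  0.10412259] [ 0.27902939  0.19233692 -1.39052492] 0.008165280930329524 8.000075072050095
```

View pics/w2.png

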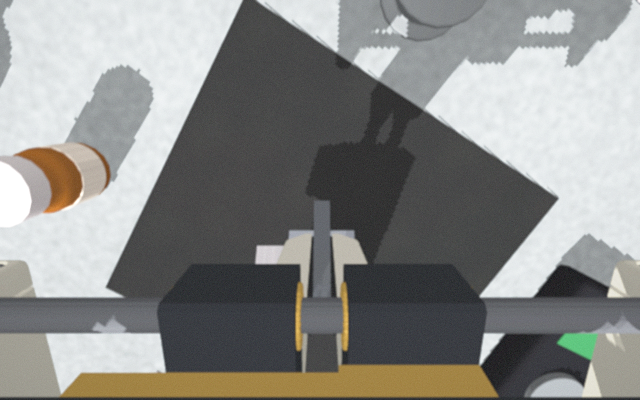

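The wrist view shows the handle bar between the pads at (322,260) and the box swinging down behind it at (322,235), with the hook at (268,255). The erection is going as planned, so I'll continue the arc.

>>> move_arm --deltas '[-0.008,0,-0.004,0,0,0,0,-0.016,0,-0.0073,0,0,0,0,-0.024,0,-0.01,0,0,0,0,-0.0325,0,-0.0123,0,0,0,0,-0.041,0,-0.0138,0,0,0,0,-0.0495,0,-0.0149,0,0,0,0,-0.058,0,-0.0152,0,0,0,0,-0.067,0,-0.015,0,0,0,0,-0.0755,0,-0.014,0,0,0,0,-0.084,0,-0.0127,0,0,0,0,-0.084,0,-0.0127,0,0,0,0]'

```text
t: 8.18
tool_pos: [0.4985, -0.3053, 0.1157]
orientation: [-2.98, -0.994, 0.001]
force: [-0.8, -0.4, -2.4]
opening: 0.0078
gripper_force: 8.0
```

```bash
python3 - <<'E'
from m import *
s=robot.read_state();print(s["tool_pos"],s["force"],s["opening"],s["gripper_force"],s["q"])
im,d,P,m=cam("scene");p=s["tool_pos"];u,v=map(int,px(p-[0,0,.04],m));print(u,v)
save(cv2.resize(im[v-50:v+50,u-75:u+75],(750,500),interpolation=2),"s3.png")
E
```

```text
[ 0.49846948 -0.30530417  0.11571699] [-0.79683896 -0.35553583 -2.43080241] 0.007818974274700923 7.999737113714218 [-6.37098898e-01  1.70455872e-01  1.65625643e+00 -2.49800136e-04
  1.31514687e+00  2.89708134e-01]
246 253
```

View pics/s3.png

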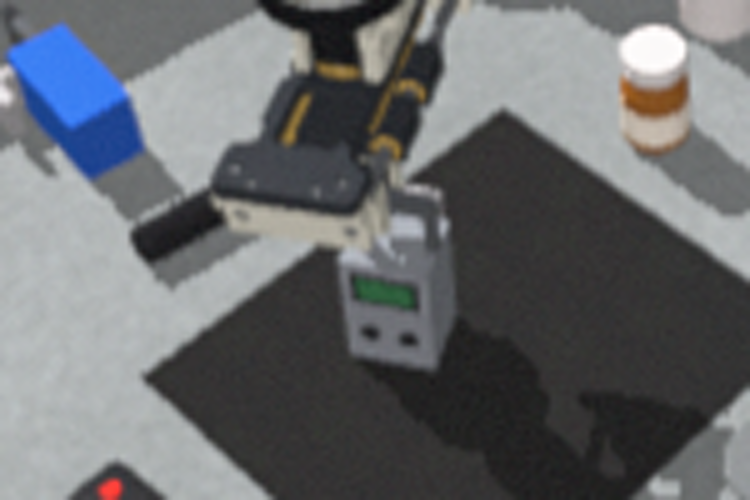

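The module is upright with its foot on the mat: front face at (390,310) and handle between the fingers at (410,205). I'll lift it a little, yaw it by -80° to keep the wrist range free, and set it down.

>>> move_arm --deltas '[0,0,-0.015,0,0,0.0,0,0,0,-0.015,0,0,0.17,0,0,0,-0.015,0,0,0.35,0,0,0,-0.015,0,0,0.52,0,0,0,-0.015,0,0,0.7,0,0,0,-0.015,0,0,0.87,0,0,0,-0.015,0,0,1.05,0,0,0,-0.015,0,0,1.22,0,0,0,-0.015,0,0,1.396,0,0,0,-0.015,0,0,1.396,0,0,0,-0.006,0,0,1.396,0,0,0,-0.002,0,0,1.396,0]'

```text
t: 9.72
tool_pos: [0.4986, -0.3045, 0.1168]
orientation: [-2.924, 1.149, 0.002]
force: [-0.2, -0.6, -5.6]
opening: 0.0077
gripper_force: 8.0
```

>>> move_arm --deltas '[0,0,0.002,0,0,0,0,0,0,0.004,0,0,0,0,0,0,0.005,0,0,0,0]'

```text
t: 10.1
tool_pos: [0.5005, -0.306, 0.1156]
orientation: [2.922, -1.151, 0.006]
force: [-1.7, 1.6, 11.0]
opening: 0.0081
gripper_force: 8.0
```

```bash
python3 - <<'E'
from m import *
s=robot.read_state();print(s["tool_pos"],s["force"],s["opening"],s["gripper_force"],s["q"])
im,d,P,m=cam("scene");p=s["tool_pos"];u,v=map(int,px(p-[0,0,.04],m));print(u,v)
save(cv2.resize(im[v-50:v+50,u-75:u+75],(750,500),interpolation=2),"s4.png")
E
```

```text
[ 0.50046875 -0.30595568  0.11559042] [-1.72278545  1.58132764 11.04841459] 0.008064377011905002 8.000649958848953 [-6.36028020e-01  1.71642573e-01  1.65517601e+00 -1.37534130e-04
  1.31056707e+00  1.68522943e+00]
247 254
```

View pics/s4.png

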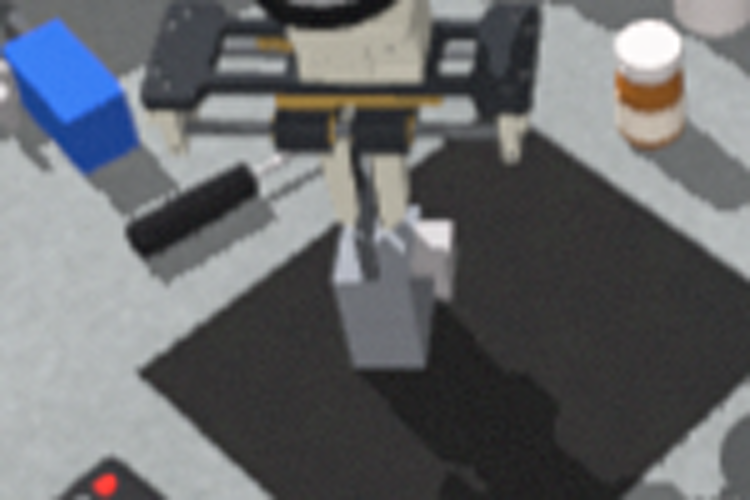

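The module stands on its foot with the hook at (435,250), facing the rail side, so I'll release and retreat upward.

>>> move_arm --deltas '[0,0,-0.001,0,0,0,0.35,0,0,-0.001,0,0,0,0.35,0,0,-0.001,0,0,0,0.35,0,0,-0.02,0,0,0,0.35,0,0,-0.05,0,0,0,0.35,0,0,-0.1,0,0,0,0.35,0,0,-0.13,0,0,0,0.35,0,0,-0.13,0,0,0,0.35]'

```text
t: 11.15
tool_pos: [0.5008, -0.3061, 0.2479]
orientation: [2.921, -1.152, 0.012]
force: [-1.3, 0.3, -0.3]
opening: 0.0327
gripper_force: 0.0
```

```bash
python3 - <<'E'
from m import *
im,d,P,m=cam("wrist");s=robot.read_state()
p=P.reshape(-1,3);k=p[(abs(p[:,0]-.5)<.07)&(abs(p[:,1]+.306)<.07)]
for lo,hi in((.118,.135),(.08,.095)):
    b=k[(k[:,2]>lo)&(k[:,2]<hi)];print(lo,len(b),b[:,2].mean() if len(b) else 0)
    if len(b)>5: print(cv2.minAreaRect((b[:,:2]*1000).astype(np.float32)))
delta([.5,-.306,.119],137)
save(im,"w5.png")
E
```

```text
0.118 519 0.1273521324803581
((499.9357604980469, -305.3440856933594), (6.989437103271484, 49.830074310302734), 46.959129333496094)
0.08 2311 0.08730578467445982
((506.09674072265625, -298.2243957519531), (59.050270080566406, 50.40129852294922), 46.976806640625)
now [ 0.4998 -0.3054  0.2452] hx -43.04 q [-0.64  0.08  1.51  0.    1.54  1.69] t 11.2
d [0.     0.0004 0.1262] [-5.9000e-03  7.0000e-04  3.1409e+00]
```

View pics/w5.png

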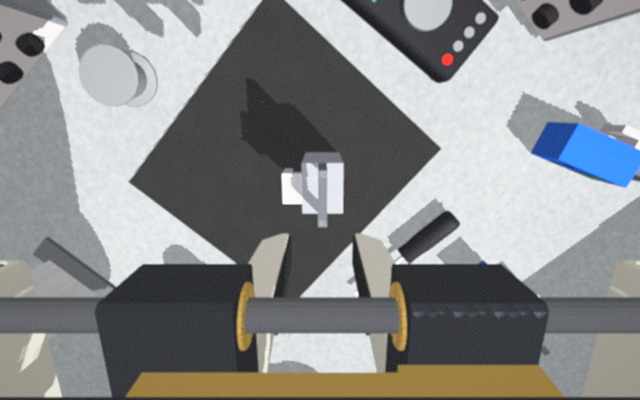

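The module stands free, with its bar at (0.500,-0.305), top at z=0.127 and bar heading 47° as intended. I'll make a half turn of the wrist above it.

>>> move_arm --deltas '[0,0,0,0,0,-0.18,0.35,0,0,0,0,0,-0.36,0.35,0,0,0,0,0,-0.54,0.35,0,0,0,0,0,-0.72,0.35,0,0,0,0,0,-0.9,0.35,0,0,0,0,0,-1.08,0.35,0,0,0,0,0,-1.26,0.35,0,0,0,0,0,-1.44,0.35,0,0,0,0,0,-1.62,0.35,0,0,0,0,0,-1.8,0.35,0,0,0,0,0,-1.98,0.35,0,0,0,0,0,-2.16,0.35]'

```text
t: 12.7
tool_pos: [0.4983, -0.3043, 0.2408]
orientation: [-2.385, -2.039, 0.001]
force: [0.4, 0.6, 0.0]
opening: 0.0327
gripper_force: 0.0
```

>>> move_arm --deltas '[0,0,0,0,0,-0.18,0.35,0,0,0,0,0,-0.36,0.35,0,0,0,0,0,-0.54,0.35,0,0,0,0,0,-0.72,0.35,0,0,0,0,0,-0.9,0.35,0,0,0,0,0,-0.982,0.35,0,0,0,0,0,-0.982,0.35,0,0,0,0,0,-0.982,0.35]'

```text
t: 13.7
tool_pos: [0.4987, -0.3046, 0.2419]
orientation: [-1.154, -2.92, -0.001]
force: [-0.1, 0.1, 0.0]
opening: 0.0326
gripper_force: 0.0
```

```bash
python3 -c "
from m import *
delta([.500,-.3053,.117],137)"
```

```text
now [ 0.4987 -0.3046  0.2419] hx 136.87 q [-0.64  0.08  1.51 -0.    1.54 -1.45] t 13.7
d [-0.0016  0.0004  0.1249] [-0.0002 -0.0015 -0.0022]
```

>>> move_arm --deltas '[-0.0016,0.0004,0.05,0,0,-0.002,0.35,-0.0016,0.0004,0.1,0,0,-0.002,0.35,-0.0016,0.0004,0.128,0,0,-0.002,0.35,-0.0016,0.0004,0.128,0,0,-0.002,0.35,-0.0016,0.0004,0.128,0,0,-0.002,0,-0.0016,0.0004,0.128,0,0,-0.002,0,-0.0016,0.0004,0.128,0,0,-0.002,0,-0.0016,0.0004,0.128,0,0,-0.002,0,-0.0016,0.0004,0.06,0,0,-0.002,0,-0.0016,0.0004,0.0,0,0,-0.002,0,-0.0016,0.0004,-0.03,0,0,-0.002,0,-0.0016,0.0004,-0.03,0,0,-0.002,0]' --squeeze 25

```text
t: 15.2
tool_pos: [0.5018, -0.3065, 0.2759]
orientation: [1.147, 2.919, -0.002]
force: [-0.2, -0.6, -5.0]
opening: 0.0076
gripper_force: 25.0
```

```bash
python3 -c "
from m import *
print(robot.read_state()['opening'],robot.read_state()['force'])
delta([.54,.131,.29],93.5)"
```

```text
0.007612191208854825 [-0.20303513 -0.62626307 -4.97825358]
now [ 0.5018 -0.3065  0.2759] hx 137.1 q [-0.64  0.08  1.46  0.    1.6  -1.46] t 15.2
d [ 0.2697  0.3465 -0.0153] [0.0028 0.0051 0.7609]
```

>>> move_arm --deltas '[0.027,0.034,-0.0155,0,0,0.076,0,0.0555,0.068,-0.0155,0,0,0.152,0,0.083,0.102,-0.0155,0,0,0.228,0,0.111,0.136,-0.0155,0,0,0.304,0,0.1385,0.17,-0.0155,0,0,0.38,0,0.166,0.204,-0.0155,0,0,0.457,0,0.194,0.238,-0.0155,0,0,0.533,0,0.222,0.272,-0.0155,0,0,0.609,0,0.25,0.306,-0.0155,0,0,0.685,0,0.265,0.325,-0.0155,0,0,0.73,0,0.277,0.34,-0.0155,0,0,0.761,0,0.277,0.34,-0.0155,0,0,0.761,0]'

```text
t: 16.7
tool_pos: [0.5276, 0.133, 0.2847]
orientation: [-2.148, -2.288, 0.006]
force: [0.7, 1.1, -3.6]
opening: 0.0075
gripper_force: 25.0
```

```bash
cat > r.py <<'E'
from m import *
# rail frame estimate from wrist/top cloud
def rep(P,lab):
    p=P.reshape(-1,3);r=p[(p[:,0]>.5)&(p[:,0]<.72)&(p[:,1]>0)&(p[:,1]<.33)]
    g=r[(r[:,1]>.107)&(r[:,1]<.155)]
    for lo,hi in((.11,.119),(.124,.1285),(.1285,.134)):
        b=g[(g[:,2]>lo)&(g[:,2]<hi)]
        print(lab,lo,len(b),np.percentile(b[:,0],[2,25,50,75,98]).round(4) if len(b) else "",np.median(b[:,2]) if len(b) else "")
    b=r[(r[:,2]>.178)&(r[:,2]<.192)]
    for c in(.0705,.19,.252):
        k=b[abs(b[:,1]-c)<.03]
        if len(k)>9: print(lab,"handle",c,len(k),np.percentile(k[:,1],[1,99]).round(4),k[:,:2].mean(0).round(4),np.median(k[:,2]))
E
python3 - <<'E'
from r import *
rep(np.load("top0.npz")["P"],"top")
im,d,P,m=cam("wrist");rep(P,"wrist");save(im,"w6.png");np.savez("w6.npz",P=P)
im,d,P2,m=cam("scene");save(cv2.resize(im[130:270,320:470],(600,560),interpolation=2),"s6.png")
delta([.56,.131,.225],93.5);print(robot.read_state()["force"])
E
```

```text
top 0.11 108 [0.6212 0.6328 0.6376 0.6437 0.6478] 0.11579807209414872
top 0.124 38 [0.6216 0.6264 0.6473 0.6498 0.6529] 0.12707461498709094
top 0.1285 26 [0.6217 0.6229 0.6254 0.6267 0.6517] 0.1314686381575778
top handle 0.0705 66 [0.045  0.0934] [0.6045 0.0694] 0.18481533296002361
top handle 0.19 69 [0.1684 0.217 ] [0.5965 0.192 ] 0.18418255182372922
top handle 0.252 68 [0.2298 0.2783] [0.5928 0.2546] 0.18427325697074848
wrist 0.11 881 [0.621  0.6342 0.639  0.6437 0.6478] 0.11540542503014994
wrist 0.124 364 [0.6207 0.6465 0.6482 0.6501 0.6525] 0.12700300719021418
wrist 0.1285 315 [0.6208 0.6227 0.6242 0.6257 0.6485] 0.13130881230136054
wrist handle 0.0705 138 [0.0846 0.094 ] [0.6027 0.0906] 0.18467111682657752
wrist handle 0.19 901 [0.1679 0.2169] [0.5963 0.193 ] 0.18509111267806921
wrist handle 0.252 1100 [0.2294 0.2784] [0.5926 0.2546] 0.18513668410053372
now [0.5282 0.1315 0.2859] hx 93.55 q [ 0.15 -0.03  1.56 -0.    1.62  0.09] t 16.8
d [-0.0024  0.032   0.0608] [-0.0037  0.0008  0.0009]
[-0.34892107  0.27940484 -4.82411226]
```

View pics/w6.png

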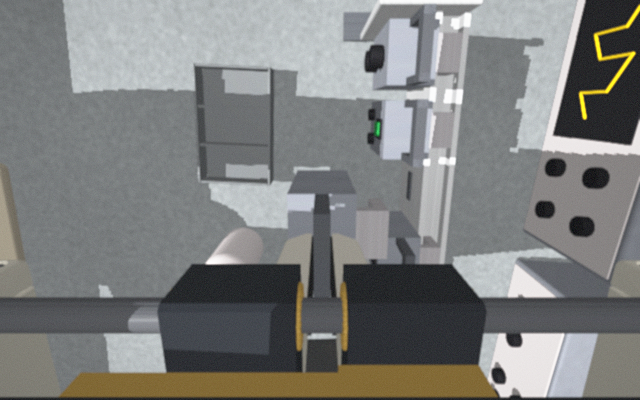

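The wrist view shows the held module with its hook at (375,225) pointing toward the rail, and the empty place at (415,190) between the neighbours. Next I'll check how the module sits in the hand.

```bash
python3 - <<'E'
from m import *
P=np.load("w6.npz")["P"];s=robot.read_state()
R=Rn.from_rotvec(s["orientation"]).as_matrix();Q=(P-s["tool_pos"])@R
q=Q.reshape(-1,3)  # tool coords: x along rail-ish, y toward rail, z down
k=q[(abs(q[:,0])<.06)&(q[:,1]>-.05)&(q[:,1]<.06)&(q[:,2]>.02)&(q[:,2]<.045)]
print(len(k));print(np.histogram(k[:,2],12))
z=np.median(k[:,2]);k=k[abs(k[:,2]-z)<.006]
A=np.c_[k[:,:2],np.ones(len(k))];print("plane",np.linalg.lstsq(A,k[:,2],rcond=None)[0],z)
print(cv2.minAreaRect((k[:,:2]*1000).astype(np.float32)),k.min(0),k.max(0))
b=q[(abs(q[:,1])<.008)&(q[:,2]>-.03)&(q[:,2]<.01)&(abs(q[:,0])<.05)];print("bar",len(b),b.min(0),b.max(0))
E
```

```text
4182
(array([  12,   15,   12,   12,  955, 2704,  110,   90,   88,   62,   51,
         71]), array([0.02011232, 0.02218415, 0.02425599, 0.02632783, 0.02839966,
       0.0304715 , 0.03254333, 0.03461517, 0.03668701, 0.03875884,
       0.04083068, 0.04290252, 0.04497435]))
plane [0.03758348 0.00839284 0.03050273] 0.030983805202653973
((8.031082153320312, 9.175657272338867), (40.17388153076172, 59.307891845703125), 0.5734291076660156) [-0.01233975 -0.02037727  0.02500614] [0.0280636  0.03870243 0.03693982]
bar 2280 [-0.01426284 -0.00798543 -0.02999885] [0.0288492  0.00796809 0.00993618]
```

View pics/s6.png

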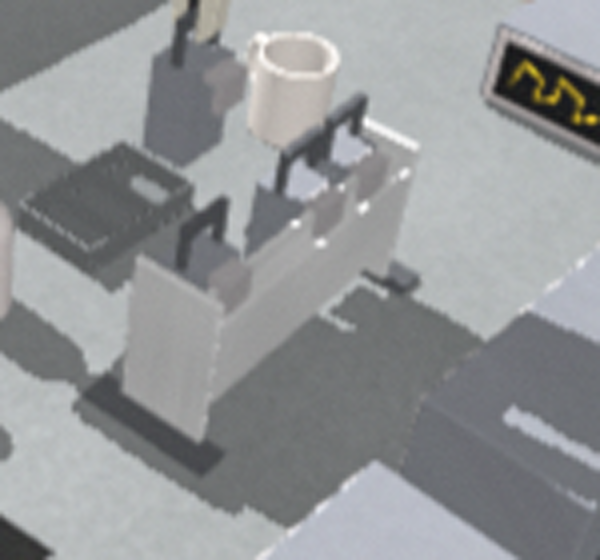

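The scene view shows the module hanging upright in the hand at (190,90), clear of the rail at (290,250). The tip sits 60.5 mm below the TCP and 2–4 mm along tool x, with a lean of about 2° that I'll correct by tilting. Now I'll approach just in front of the lip.

>>> move_arm --deltas '[-0.009,0.015,0,0,0.0376,0,0,-0.009,0.03,0,0,0.0376,0,0,-0.009,0.0465,0,0,0.0376,0,0,-0.009,0.0465,0.005,0,0.0376,0,0,-0.009,0.0465,0.025,0,0.0376,0,0,-0.009,0.0465,0.045,0,0.0376,0,0,-0.009,0.0465,0.06,0,0.0376,0,0,-0.009,0.0465,0.07,0,0.0376,0,0,-0.009,0.0465,0.074,0,0.0376,0,0,-0.009,0.0465,0.074,0,0.0376,0,0]'

```text
t: 18.05
tool_pos: [0.5761, 0.1259, 0.2145]
orientation: [-2.134, -2.268, -0.04]
force: [-1.4, 0.3, -3.4]
opening: 0.0079
gripper_force: 25.0
```

```bash
python3 - <<'E'
from m import *
im,d,P,m=cam("wrist");s=robot.read_state()
R=Rn.from_rotvec(s["orientation"]).as_matrix();print(s["tool_pos"],s["force"],"tz",R[:,2],"hx",np.degrees(np.arctan2(R[1,0],R[0,0])))
q=((P-s["tool_pos"])@R).reshape(-1,3);w=P.reshape(-1,3)
i=(abs(q[:,0])<.06)&(q[:,1]>-.05)&(q[:,1]<.06)&(abs(q[:,2]-.031)<.005);k=w[i]
A=np.c_[k[:,:2],np.ones(len(k))];print("plane world",np.linalg.lstsq(A,k[:,2],rcond=None)[0].round(4),np.median(k[:,2]))
print(cv2.minAreaRect((k[:,:2]*1000).astype(np.float32)),q[i].min(0),q[i].max(0))
print("ymax world",np.percentile(k[:,1],99.5),"xmax",np.percentile(k[:,0],99.5))
from r import rep;rep(P,"w")
save(im,"w7.png")
E
```

```text
[0.5763522  0.12590595 0.21496337] [ 1.33571539  0.18606593 -3.9734356 ] tz [-0.00135646  0.03762145 -0.99929114] hx 93.5043961460938
plane world [-0.0025  0.0024  0.1862] 0.1851989589627821
((584.29248046875, 150.40737915039062), (59.02978515625, 73.69249725341797), 3.758761167526245) [-0.01394538 -0.02008721  0.02621309] [0.05977372 0.03898402 0.03597354]
ymax world 0.18762460402183398 xmax 0.614971320146244
w 0.11 1428 [0.5656 0.6335 0.6384 0.6432 0.6476] 0.11538983006464626
w 0.124 540 [0.5606 0.6469 0.6486 0.6503 0.6526] 0.12714170634089134
w 0.1285 327 [0.5582 0.6209 0.6233 0.6255 0.6502] 0.13138107770527294
w handle 0.19 1505 [0.168 0.217] [0.5968 0.1932] 0.18530440448934793
w handle 0.252 963 [0.2291 0.2544] [0.5939 0.2415] 0.18532889591923446
```

View pics/w7.png

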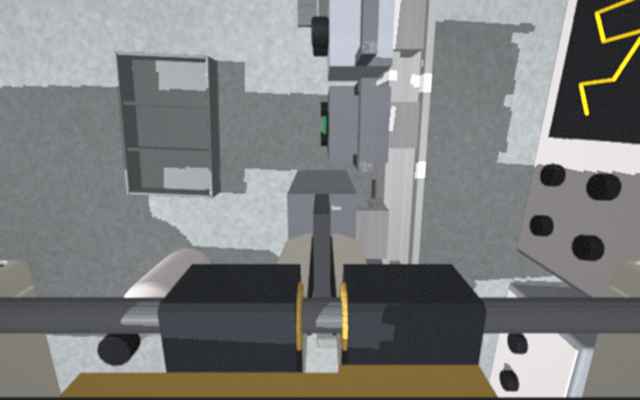

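The wrist view shows the module's hook at (372,225) just before the lip and centred on the empty channel. It is level, so I'll move over the lip and start lowering.

>>> move_arm --deltas '[0,0.008,0,0,0,0,0,0,0.016,0,0,0,0,0,0,0.023,0,0,0,0,0,0,0.023,0,0,0,0,0,0,0.023,0.001,0,0,0,0,-0.0002,0.023,0.006,0,0,0,0,-0.0004,0.023,0.011,0,0,0,0,-0.0006,0.023,0.016,0,0,0,0,-0.0008,0.023,0.021,0,0,0,0,-0.001,0.023,0.026,0,0,0,0,-0.0012,0.023,0.03,0,0,0,0,-0.0012,0.023,0.03,0,0,0,0]'

```text
t: 19.6
tool_pos: [0.5987, 0.1271, 0.1838]
orientation: [-2.133, -2.268, -0.039]
force: [-0.3, 0.6, -4.7]
opening: 0.008
gripper_force: 25.0
```

```bash
cat > c.py <<'E'
from m import *
im,d,P,m=cam("wrist");s=robot.read_state()
R=Rn.from_rotvec(s["orientation"]).as_matrix();print(s["t"],s["tool_pos"],s["force"])
q=((P-s["tool_pos"])@R).reshape(-1,3);w=P.reshape(-1,3)
i=(abs(q[:,0])<.035)&(q[:,1]>-.05)&(q[:,1]<.06)&(w[:,2]>.13)&(w[:,2]<.165)&(w[:,1]<.162);k=w[i]
z=np.median(k[:,2]);k=k[abs(k[:,2]-z)<.004]
A=np.c_[k[:,:2]-k[:,:2].mean(0),np.ones(len(k))];print("plane",np.linalg.lstsq(A,k[:,2],rcond=None)[0].round(4),"ztop",z,"tip z",z-.03)
print(cv2.minAreaRect((k[:,:2]*1000).astype(np.float32)),"ymax",np.percentile(k[:,1],99.5),"xmax",np.percentile(k[:,0],99.5))
E
python3 c.py
```

```text
19.65 [0.59892379 0.12714448 0.18419057] [-0.17720145 -0.41635415 -4.3185954 ]
plane [-0.0056  0.0019  0.1543] ztop 0.15421076910936182 tip z 0.12421076910936182
((608.5881958007812, 124.8524169921875), (59.11582565307617, 61.02080535888672), 3.6031391620635986) ymax 0.15525051660711042 xmax 0.6375827908850453
```

Tip is 9 mm above the floor, inside the channel and centred, with no contact. Lower gently.

>>> move_arm --deltas '[0,0,0.002,0,0,0,0,-0.0001,0,0.004,0,0,0,0,-0.0002,0,0.006,0,0,0,0,-0.0002,0,0.007,0,0,0,0,-0.0003,0,0.008,0,0,0,0,-0.0003,0,0.009,0,0,0,0,-0.0003,0,0.009,0,0,0,0]'

```text
t: 20.52
tool_pos: [0.5989, 0.1272, 0.1752]
orientation: [-2.134, -2.268, -0.04]
force: [0.8, -0.1, -5.0]
opening: 0.0079
gripper_force: 25.0
```

```bash
python3 c.py
```

```text
20.575 [0.5989941  0.12717179 0.17535314] [-0.12247528  0.07284214 -4.87162401]
plane [-0.004   0.0019  0.1458] ztop 0.14574400901573878 tip z 0.11574400901573878
((608.7595825195312, 124.61612701416016), (59.20676803588867, 61.64242172241211), 3.202092170715332) ymax 0.1553355765378483 xmax 0.6378365568601946
```

>>> move_arm --deltas '[0,0,0.001,0,0,0,0,0,0,0.0015,0,0,0,0,0,0,0.0015,0,0,0,0]'

```text
t: 20.95
tool_pos: [0.5992, 0.1274, 0.1747]
orientation: [-2.134, -2.269, -0.041]
force: [-4.0, 0.9, 5.4]
opening: 0.0079
gripper_force: 25.0
```

Contact on the channel floor; release and retreat.

>>> move_arm --deltas '[0,0,0,0,0,0,0.3,0,0,0,0,0,0,0.3,0,0,0,0,0,0,0.3,0,0,0,0,0,0,0.3,0,0,-0.01,0,0,0,0.3,0,0,-0.03,0,0,0,0.3,0,0,-0.07,0,0,0,0.3,0,0,-0.12,0,0,0,0.3,0,0,-0.12,0,0,0,0.3,0,0,-0.12,0,0,0,0.3]'

```text
t: 22.2
tool_pos: [0.5996, 0.1227, 0.2951]
orientation: [-2.135, -2.269, -0.042]
force: [-0.3, -0.2, -0.7]
opening: 0.0278
gripper_force: 0.0
```

```bash
python3 c.py; python3 - <<'E'
from r import *
im,d,P,m=cam("wrist");p=P.reshape(-1,3)
rep(P,"w")
k=p[(p[:,2]>.178)&(p[:,2]<.195)&(abs(p[:,1]-.131)<.032)&(abs(p[:,0]-.6)<.03)]
print("our bar",len(k),k.mean(0),np.percentile(k[:,1],[1,99]),cv2.minAreaRect((k[:,:2]*1000).astype(np.float32)))
print(robot.read_state()["gripper_force"],robot.read_state()["force"])
E
```

```text
22.25 [0.59903804 0.12270063 0.29365489] [ 0.16211017 -0.54750377 -0.80523711]
plane [ 0.0836 -0.0029  0.1433] ztop 0.1432791190142127 tip z 0.1132791190142127
((604.703125, 124.49514770507812), (58.526763916015625, 61.88882064819336), 3.0422616004943848) ymax 0.15525173128419528 xmax 0.6333247903352571
w 0.11 593 [0.5884 0.6376 0.6409 0.6442 0.6475] 0.11535910669739952
w 0.124 264 [0.6315 0.6477 0.6492 0.6506 0.6525] 0.12724598863850062
w 0.1285 138 [0.5773 0.6208 0.6236 0.6257 0.6502] 0.13101298716827262
w handle 0.0705 513 [0.0444 0.0937] [0.6045 0.0704] 0.18535400580630862
w handle 0.19 655 [0.1683 0.2167] [0.5972 0.1929] 0.1853599250664839
w handle 0.252 728 [0.2293 0.2745] [0.5936 0.2525] 0.18535442992045292
our bar 623 [0.59162916 0.13001271 0.18213807] [0.10485769 0.15427717] ((591.63232421875, 129.50186157226562), (8.359230041503906, 50.23066329956055), 3.3630805015563965)
0.0 [-0.79848326 -1.10750787 -0.75290985]
```

Hanging seated: the lean is 0.084 rad (limit 0.16), the tip is on the floor and the yaw matches the rail. I'll do one rest check and then hand in.

>>> move_arm --deltas '[0,0,-0.02,0,0,0,0.3,0,0,-0.02,0,0,0,0.3,0,0,-0.02,0,0,0,0.3,0,0,-0.02,0,0,0,0.3,0,0,-0.02,0,0,0,0.3,0,0,-0.02,0,0,0,0.3]'

```text
t: 23.05
tool_pos: [0.5992, 0.122, 0.3135]
orientation: [-2.134, -2.268, -0.04]
force: [0.7, -0.2, 0.6]
opening: 0.0277
gripper_force: 0.0
```

```bash
python3 c.py; python3 -c "
from plant import robot
print(robot.close_job())"
```

```text
23.1 [0.59924091 0.12198652 0.31354496] [0.04844954 1.18732735 0.00190393]
plane [ 0.083  -0.0017  0.1433] ztop 0.14331626084533475 tip z 0.11331626084533475
((604.6783447265625, 124.45626068115234), (58.61387252807617, 61.84000015258789), 2.67677640914917) ymax 0.15502042244401534 xmax 0.6331449720753192
the job is handed in; nothing more can be done
None
```

The module hangs released and at rest in the empty place with its hook on the channel floor, leaning about 0.083 rad (limit 0.16), and I handed the job in at about 23 s; the hand-in call returned no verdict, and I viewed 11 pictures, one over the limit of 10.

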